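Slip test of two coasters on the shop's tilting board

TASK

On the counter stand two hinged test boards; use the one that carries the two coasters. Take it by the rail at its near end, slowly raise that end until the square coaster starts to slide and hold it there, so that the square coaster runs all the way down to the lip at the hinge while the round one stays in its starting place; then let go, leaving the board standing at that angle. Do not touch the coasters, and leave the other board, with the glass on it, lying flat.

Things in the scene. Friction and masses are not known exactly. Their poses are not given: they have to be found in the camera images.
- board (a joint): Tilt (rad) of the board with the coasters: starts 0 = flat, grows as the near (rail) end is raised, at most 0.9. Pale wood, 250 x 224 x 12 mm, hinged at its far end on a fixed foot. Stiff hinge: stays where let go; about 10 N up at the rail raises it, 4 N down lowers it. The square coaster slides from a tilt between 0.20 and 0.43 (varies), the round one needs at least 0.15 more
- board_rail (a point): Middle of that board's steel grab rail: round bar 12 mm thick, 100 long, on a post at each end, 35 mm above the board's face, 79 above the counter when flat. Axes tilt with the board: x from rail to hinge, y along the rail, z square to the board. Hinge axis: along y, 235 mm ahead (+x) and 47 below (-z). Lip at the hinge end: 12 mm high, inner face 223 mm ahead
- square_mid (a point): Centre (half-way up) of the square coaster: glazed white tile, 78 x 78 x 9 mm, 0.11 kg, loose. It starts flat in one of the board's two lanes (each 100 mm wide, side by side, ribs 10 mm high between), 58 to 82 mm ahead (x) of the rail, 54 mm to one side of its middle; against the lip its centre is 178 to 184 mm ahead of the rail
- round_mid (a point): Centre (half-way up) of the round coaster: brown cork disc 80 mm across, 9 mm thick, 0.09 kg, loose, grips better. It starts in the other lane, 58 to 82 mm ahead (x) of the rail, and has to stay less than 105 mm ahead of it
- other_rail (a point): Middle of the same rail on the other, identical board, which carries only a drinking glass (68 mm across, 85 high) and is to stay flat. Same axes and sizes as board_rail
Things that resemble listed ones, but are neither listed nor needed, are in the scene too. Of the things that look like the part that bears square_mid, the smallest one is meant.

How it is judged:
By the outcome, as a careful person would: the job done as asked, in the order asked, and still so for the second after the job is handed in, with the robot touching nothing.
It also fails if it takes over 45 s, if anything falls off the work surface, if the arm or the gripper's body presses on something with over 40 N, if the wrist force passes 120 N, or if a joint passes its speed limit or range.

ROBOT

A 7-joint arm with a two-finger parallel gripper is mounted at the origin on the work surface. World frame = base frame: x ahead of the robot, y to its left, z up, the work surface at z = 0. Lengths are in m, angles in rad, forces in N, time in s.
With the tool pointing down it reaches from about 0.4 to 0.85 m from the base axis. Payload 6.9 kg.
Tool frame: the origin (TCP) lies at the very end of the fingers, on their centre line; the grasp point (between the pads) lies 19 mm behind it; z points along the fingers, y is the direction in which the jaws open and shut (so a half turn about z gives the same grasp; the last joint's range is limited). The gripper opens to 85 mm and grips with 20 to 120 N. Pads are 22 mm wide; open, the fingers measure 114 mm over their backs; the gripper's body (76 mm by 85 mm) begins 54 mm behind the grasp point. The pads swing forward as they close: fully open they stand 13 mm farther back than shut.
Start: joints at [-1.204, 0.507, -0.238, 1.5, 0.126, 1.149, -0.155], TCP at [0.162, 0.604, 0.204] pointing down, gripper open.
Joint ranges: [-3.08, 3.08], [-0.24, 2.05], [-1.43, 1.35], [0, 2.5], [-1.52, 4.66], [0.17, 1.96], [-2.89, 2.89]. Speed limits (rad/s): [2.39, 2.39, 3.14, 3.14, 3.14, 3.14, 3.14].

INTERFACE

Orientations are given as a unit quaternion [x, y, z, w].
In Python, from rig import bot gives the robot as it stands. The module is installed in compiled form; this text tells all that it offers. Calls block until the motion is done:
- bot.move_pose(position, orientation): joint-space move of the TCP to a pose.
- bot.move_straight(position, max_speed=0.15, frame=None, contact_N=None): straight line of the TCP; frame=None keeps the orientation; max_speed is the mean speed in m/s. With contact_N (N) it stops when the force on the tool has changed by that much, and returns True; else False.
- bot.goto_joints(angles): joint-space move.
- bot.gripper_open() and bot.gripper_close(force=None): open the fingers fully, or close them until they stop; force is the grip in N (None keeps the last).
- bot.dwell(seconds).
- bot.inverse_kinematics(position, orientation): joint angles nearest the present ones, or None.
- bot.grab_frame(name): name is "side" or "top" or "wrist"; returns the picture (420x560x3 uint8, blue, green, red); there is no depth.
- bot.calibration(name): a dict with "mtx" (3x3 intrinsics, pixels), "pose" (4x4, takes a point from camera to world coordinates). Camera axes: x right, y down, z forward; pixel columns grow to the right and rows downward; lengths in m; the calibration is good to about 2 mm. The wrist camera is an equidistant fisheye: a pixel r from the principal point sees the ray r / f radians off the axis. A picture is of the moment at which its call begins: read the wrist's pose just before it. calibration takes no time and is no camera call; for the wrist camera it gives the pose at the moment of the call.
A pose or a line that the arm cannot do raises bot.PlanningError and nothing moves.
- bot.hand_in(): hands the job in, once; it reports no verdict.
Readings, each from a call of its own:
- bot.get_clock(): time.
- bot.get_joint_pos(): joint angles.
- bot.get_dq(): joint speeds.
- bot.get_joint_torque(): joint torques, N m.
- bot.get_position(): TCP position.
- bot.get_eef_rot(): TCP orientation.
- bot.get_force(): force on the tool from outside, world axes, zero at the start.
- bot.get_moment(): the same for the moment, N m.
- bot.get_width(): opening from 0.0 (shut) to 1.0 (fully open).
Only numpy, scipy, OpenCV 4.12 (cv2) and the standard library are available. Lean on these libraries where they do the work, as an engineer would, in place of code of your own. Each camera call takes 0.05 s, during which the arm holds its last target.

## Working session

There is one attempt and no reset: what is moved stays moved. The work goes in short steps, each a Python script; the robot and the scene stay as the last script left them, time stands still between calls to the robot, and variables do not carry over. Pictures are saved under pics/ and viewed, and the job is handed in when it is done.

```bash
mkdir -p pics; ls; python3 - <<'E'
from rig import bot
import cv2,numpy as np
np.set_printoptions(precision=4,suppress=True)
for n in ("side","top","wrist"):
    c=bot.calibration(n); cv2.imwrite(f"pics/a_{n}.png",bot.grab_frame(n)); print(n,c["mtx"],c["pose"])
print(bot.get_clock(),bot.get_position(),bot.get_eef_rot(),bot.get_force())
E
```

```text
pics
side [[459.4887   0.     274.0348]
 [  0.     459.4887 216.2169]
 [  0.       0.       1.    ]] [[ 0.7398 -0.5015  0.4485  0.0647]
 [-0.6728 -0.5511  0.4936 -0.4901]
 [-0.0003 -0.6669 -0.7451  0.8182]
 [ 0.      0.      0.      1.    ]]
top [[470.0598   0.     279.9969]
 [  0.     470.0598 208.5219]
 [  0.       0.       1.    ]] [[-0.016  -0.996   0.0879  0.4026]
 [-0.9998  0.0149 -0.0129 -0.0041]
 [ 0.0116 -0.0881 -0.996   1.3255]
 [ 0.      0.      0.      1.    ]]
wrist [[325.1923   0.     279.5189]
 [  0.     325.1923 209.6039]
 [  0.       0.       1.    ]] [[ 0.2595  0.9161  0.3055  0.0823]
 [ 0.9658 -0.2455 -0.0841  0.6245]
 [-0.0021  0.3169 -0.9485  0.3729]
 [ 0.      0.      0.      1.    ]]
0.15 [0.1617 0.6033 0.2036] [ 0.1305  0.9914 -0.0007 -0.0001] [-1.298   0.0751  0.1581]
```

View pics/a_side.png

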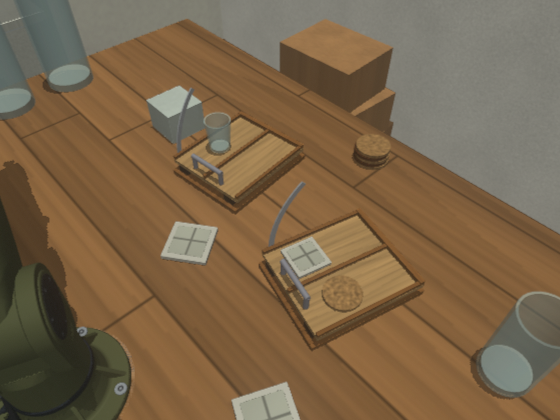

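View pics/a_top.png

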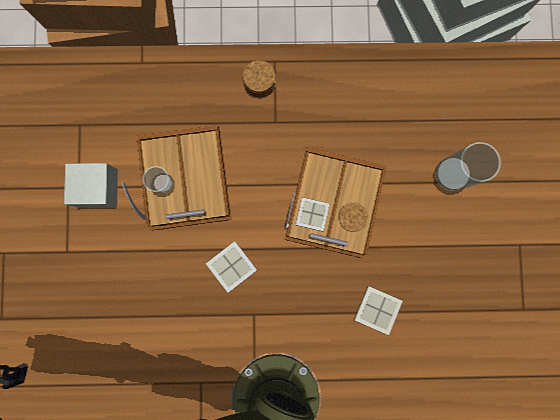

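View pics/a_wrist.png

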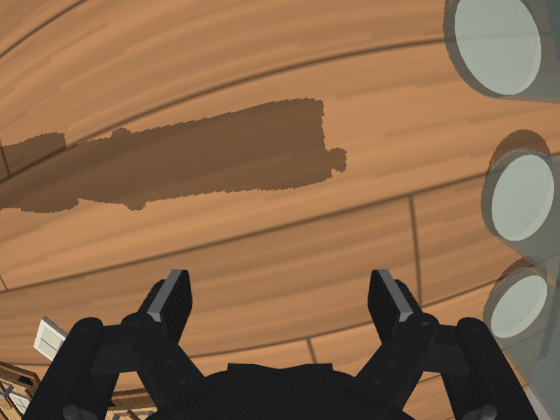

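Both fixed views show the target board at the right: in the top view its rail spans about (311,236) to (346,244), with the square tile at (312,214) and the cork at (353,217). The glass board is on the left. A curved arc stands beside each board's left side. I'll zoom in for accurate pixels.

```bash
python3 - <<'E'
import cv2
a=cv2.imread("pics/a_top.png")[190:265,275:395]; cv2.imwrite("pics/b_top.png",cv2.resize(a,None,fx=6,fy=6,interpolation=cv2.INTER_CUBIC))
a=cv2.imread("pics/a_side.png")[170:350,240:440]; cv2.imwrite("pics/b_side.png",cv2.resize(a,None,fx=3.33,fy=3.33,interpolation=cv2.INTER_CUBIC))
E
```

```text
(no output)
```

View pics/b_top.png

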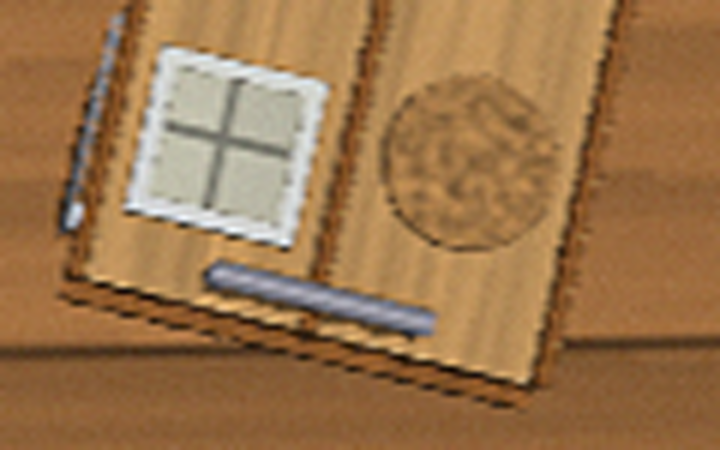

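View pics/b_side.png

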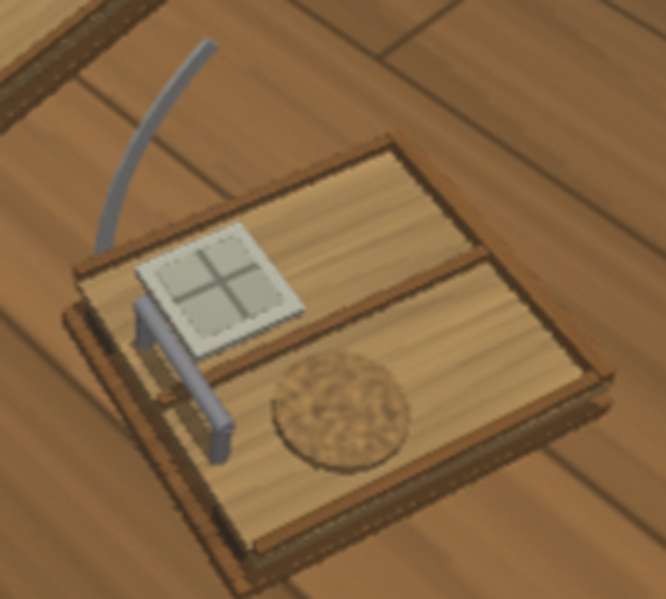

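```bash
cat > h.py <<'E'
import numpy as np, cv2
from scipy.spatial.transform import Rotation as R
np.set_printoptions(precision=4,suppress=True)
def ray(cal,uv,fish=False):
    K=cal["mtx"]; d=np.array([(uv[0]-K[0,2])/K[0,0],(uv[1]-K[1,2])/K[1,1],1.])
    if fish:
        r=np.hypot(d[0],d[1]); d=np.array([d[0]/r*np.sin(r),d[1]/r*np.sin(r),np.cos(r)])
    d=cal["pose"][:3,:3]@d; return cal["pose"][:3,3],d/np.linalg.norm(d)
def tri(rays):
    A=0;b=0
    for o,d in rays:
        P=np.eye(3)-np.outer(d,d); A=A+P; b=b+P@o
    p=np.linalg.solve(A,b); return p,[np.linalg.norm((np.eye(3)-np.outer(d,d))@(p-o)) for o,d in rays]
def atz(r,z): o,d=r; return o+d*(z-o[2])/d[2]
def proj(cal,p):
    q=np.linalg.inv(cal["pose"])@np.append(p,1); u=cal["mtx"]@(q[:3]/q[2]); return u[:2]
E
python3 - <<'E'
from rig import bot
from h import *
T=bot.calibration("top");S=bot.calibration("side")
L=tri([ray(T,(310.3,235.3)),ray(S,(283.5,261.4))]);Rr=tri([ray(T,(346.7,243.6)),ray(S,(307.5,297.0))])
print(L,Rr)
m=(L[0]+Rr[0])/2; y=L[0]-Rr[0]; print(m,np.linalg.norm(y)); y[2]=0;y/=np.linalg.norm(y); x=np.array([y[1],-y[0],0]); print("yaw",np.arctan2(x[1],x[0]))
for n,t,s in (("sq",(312.3,213.5),(304.5,255.5)),("rd",(353.2,217),(342.5,292.5))):
    p,e=tri([ray(T,t),ray(S,s)]); print(n,p,e,(p-m)@x,(p-m)@y)
# yaw check from board face corners: top view far left/right, face z=.044
for uv in ((308,151),(384,166)): 
    p=atz(ray(T,uv),.05);print(p,(p-m)@x,(p-m)@y)
for yaw in (np.arctan2(x[1],x[0]),):
  for sgn in (1,-1):
    for z in (.25,.06): 
      for th in (0,.5):
        X=np.array([np.cos(yaw)*np.cos(th),np.sin(yaw)*np.cos(th),-np.sin(th)]);Y=y;Z=np.cross(X,Y)
        p=m+np.array([0,0,z-.079]) 
        if th: p=m+235e-3*x+np.array([0,0,-.047])-X*.235+Z*.047+Z*(z-.079)
        ty=sgn*X;tz=-Z;M=np.column_stack([np.cross(ty,tz),ty,tz])
        print(sgn,z,th,bot.inverse_kinematics(p,R.from_matrix(M).as_quat()))
E
```

```text
(array([ 0.4416, -0.1006,  0.0781]), [np.float64(0.00175995244492213), np.float64(0.0017599524449222444)]) (array([ 0.4167, -0.1946,  0.0852]), [np.float64(6.829718626022963e-05), np.float64(6.829718626009353e-05)])
[ 0.4291 -0.1476  0.0817] 0.09743275266745541
yaw -0.258979702797292
sq [ 0.4992 -0.1075  0.0532] [np.float64(0.0010586975692685719), np.float64(0.001058697569268581)] 0.05745957625429132 0.056735959450866506
rd [ 0.4893 -0.2198  0.0528] [np.float64(0.000702785979697603), np.float64(0.0007027859796975538)] 0.07667765593847413 -0.054326954514633895
[ 0.6731 -0.1004  0.05  ] 0.2237891431956869 0.10815128537952368
[ 0.6284 -0.3089  0.05  ] 0.2339375361264032 -0.10485116654644147
1 0.25 0 [-0.2814  0.2444  0.7161  1.8488 -0.178   1.1132  0.2402]
1 0.25 0.5 None
1 0.06 0 [-0.2777  0.5752  0.8435  2.1318 -0.6653  0.7186  0.7526]
1 0.06 0.5 [ 0.0348  0.6904  0.4368  1.4514 -0.1816  1.5531  0.2408]
-1 0.25 0 [-0.546   0.3629  1.1548  1.8509 -0.3615  1.1633 -2.6685]
-1 0.25 0.5 None
-1 0.06 0 [-0.4153  0.7224  1.1509  2.1331 -0.888   0.8918 -2.1243]
-1 0.06 0.5 [-0.2495  0.9206  1.1505  1.4555 -0.5304  1.7019 -2.4555]
```

```bash
python3 - <<'E'
from rig import bot
from h import *
T=bot.calibration("top");S=bot.calibration("side")
m=np.array([.4291,-.1476,.0817]);yaw=-.25;x=np.array([np.cos(yaw),np.sin(yaw),0]);y=np.array([-x[1],x[0],0])
for t,s in (((287.3,226.5),(301.5,184)),((294,193),(301.5,184)),((294,193),(271,245))):
    p,e=tri([ray(T,t),ray(S,s)]); print(p,e,(p-m)@x,(p-m)@y)
E
```

```text
[ 0.4805 -0.0575  0.2348] [np.float64(0.033033725938300895), np.float64(0.033033725938300805)] 0.02755160830575261 0.10002985322087717
[ 0.538  -0.0519  0.1945] [np.float64(0.0021814450574372036), np.float64(0.002181445057437249)] 0.08183735692321434 0.11965360221612505
[ 0.5242 -0.0376  0.016 ] [np.float64(0.04356176929022444), np.float64(0.04356176929022442)] 0.0649220698955934 0.1300631003239485
```

```bash
cat >> h.py <<'E'
def ori(yaw,th,sgn=1):
    X=np.array([np.cos(yaw)*np.cos(th),np.sin(yaw)*np.cos(th),-np.sin(th)]);Y=np.array([-np.sin(yaw),np.cos(yaw),0]);Z=np.cross(X,Y)
    ty=sgn*X;tz=-Z; return R.from_matrix(np.column_stack([np.cross(ty,tz),ty,tz])).as_quat(),X,Y,Z
E
python3 - <<'E'
from rig import bot
from h import *
m=np.array([.4291,-.1476,.080]);q,X,Y,Z=ori(-.25,0)
p0=bot.get_position()
bot.move_straight(p0+[0,0,.13],max_speed=.3)
print(bot.get_clock())
bot.move_pose(m+[0,0,.12],q)
bot.dwell(.2)
c=bot.calibration("wrist"); im=bot.grab_frame("wrist"); cv2.imwrite("pics/c_wrist.png",im); np.savez("c.npz",**c)
print(bot.get_clock(),bot.get_position(),bot.get_joint_pos(),bot.get_force())
E
```

```text
0.7333
3.825 [ 0.4293 -0.1473  0.2   ] [-0.3622  0.3404  0.8705  1.9421 -0.3088  0.9973  0.401 ] [ 0.6344 -0.3135 -0.2898]
```

View pics/c_wrist.png

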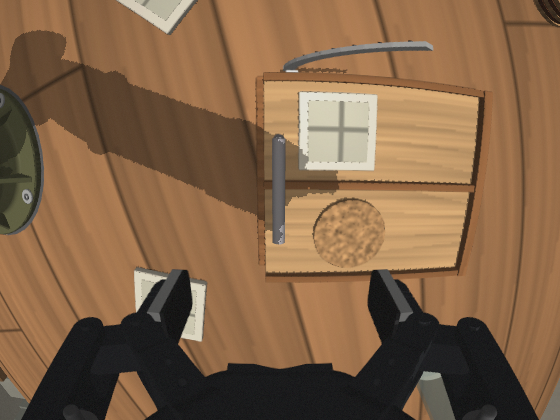

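The wrist view shows the rail from about (280,138) to (279,242), just right of the near edge, with the tile at (338,131) and the cork at (349,232). I'll combine it with the fixed views.

```bash
python3 - <<'E'
from rig import bot
from h import *
im=cv2.imread("pics/c_wrist.png"); cv2.imwrite("pics/c2.png",cv2.resize(im[125:255,255:385],None,fx=4.5,fy=4.5,interpolation=cv2.INTER_CUBIC))
T=bot.calibration("top");S=bot.calibration("side");W=dict(np.load("c.npz"))
w=lambda uv:ray(W,uv,True)
for t,s,u in (((310.3,235.3),(283.5,261.4),(280,138)),((346.7,243.6),(307.5,297.0),(279,242))):
    print(tri([ray(T,t),ray(S,s),w(u)]),tri([ray(T,t),w(u)]),tri([ray(S,s),w(u)]),atz(w(u),.079))
for u in ((280,158),(279,190),(278.5,222)): print(atz(w(u),.079))
E
```

```text
(array([ 0.4418, -0.0994,  0.0765]), [np.float64(0.0016252533098232572), np.float64(0.002418813875483877), np.float64(0.001757575256779817)]) (array([ 0.441 , -0.1016,  0.0429]), [np.float64(0.0006418353941792334), np.float64(0.0006418353941792053)]) (array([ 0.443 , -0.099 ,  0.0753]), [np.float64(0.001883931899433221), np.float64(0.001883931899433278)]) [ 0.4416 -0.0974  0.079 ]
(array([ 0.4168, -0.1939,  0.0835]), [np.float64(0.0008938842907687796), np.float64(0.0006967972530765063), np.float64(0.0011826565957103134)]) (array([ 0.4162, -0.1954,  0.0779]), [np.float64(0.0005525163503988325), np.float64(0.0005525163503987979)]) (array([ 0.417 , -0.1934,  0.0832]), [np.float64(0.0008286125713659368), np.float64(0.0008286125713658925)]) [ 0.4158 -0.1947  0.079 ]
[ 0.4371 -0.115   0.079 ]
[ 0.4288 -0.1438  0.079 ]
[ 0.4206 -0.1743  0.079 ]
```

View pics/c2.png

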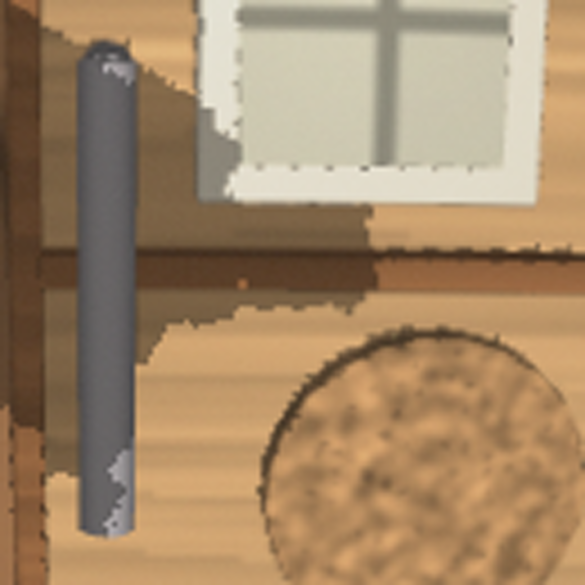

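```bash
python3 - <<'E'
from rig import bot
from h import *
T=bot.calibration("top");S=bot.calibration("side");W=dict(np.load("c.npz"))
w=lambda uv:ray(W,uv,True)
a=atz(w((278.8,138.3)),.08);b=atz(w((278.6,243)),.08);d=a-b;print(a,b,(a+b)/2,np.linalg.norm(d),np.arctan2(-d[0],d[1]))
for t,s,u in (((310.3,235.3),(283.5,261.4),(278.8,138.3)),((346.7,243.6),(307.5,297.0),(278.6,243))):
    print(tri([ray(T,t),ray(S,s),w(u)]))
E
```

```text
[ 0.4405 -0.0973  0.08  ] [ 0.4153 -0.1952  0.08  ] [ 0.4279 -0.1463  0.08  ] 0.1010831561384965 -0.2523606526018636
(array([ 0.4414, -0.0995,  0.077 ]), [np.float64(0.001172192152553513), np.float64(0.002702269162883633), np.float64(0.002068669368777171)])
(array([ 0.4165, -0.1941,  0.0844]), [np.float64(0.0005429604926731042), np.float64(0.0006230578555177105), np.float64(0.001057995552662222)])
```

```bash
python3 - <<'E'
from rig import bot
from h import *
m=np.array([.4284,-.1465,.0795]);q,X,Y,Z=ori(-.252,0)
f0=bot.get_force()
print(bot.move_straight(m+[0,0,-.016],max_speed=.08,frame=q,contact_N=10))
print(bot.get_clock(),bot.get_position(),bot.get_force()-f0)
cv2.imwrite("pics/d0.png",bot.grab_frame("wrist"))
bot.gripper_close(40); bot.dwell(.2)
print(bot.get_clock(),bot.get_width(),bot.get_position(),bot.get_force()-f0,bot.get_moment())
for n in ("wrist","side","top"): cv2.imwrite(f"pics/d_{n}.png",bot.grab_frame(n))
E
```

```text
False
5.6833 [ 0.4286 -0.1466  0.0638] [-0.3813  0.0093 -0.2021]
6.7 0.0002776110065538662 [ 0.4284 -0.1465  0.0635] [-0.9362  1.2897 -0.2961] [-0.0184  0.0131  0.0545]
```

View pics/d_wrist.png

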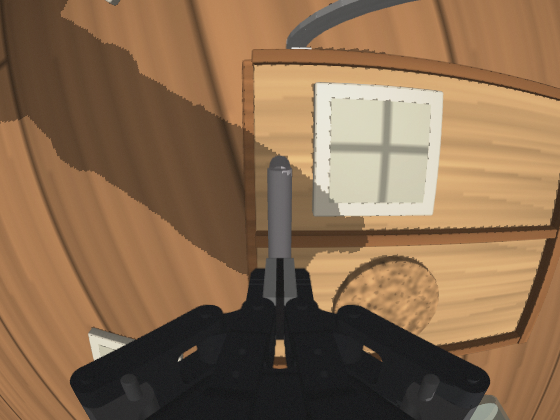

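View pics/d_side.png

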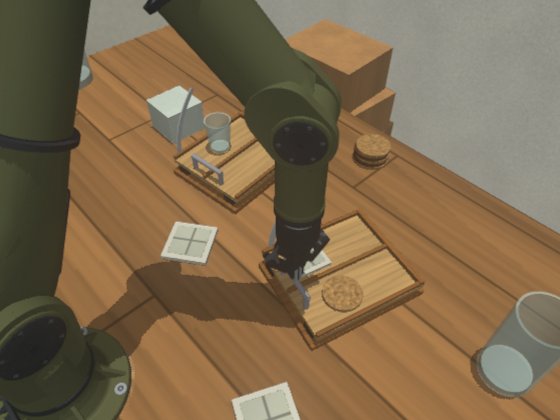

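View pics/d_top.png

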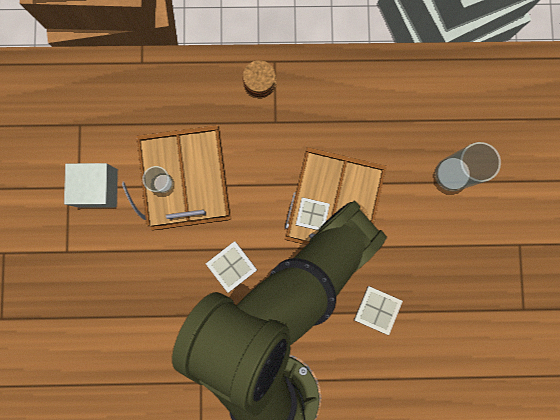

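```bash
python3 - <<'E'
from rig import bot
from h import *
c=bot.calibration("wrist")
def pf(c,p):
    q=(np.linalg.inv(c["pose"])@np.append(p,1))[:3]; r=np.hypot(q[0],q[1]); t=np.arctan2(r,q[2]); return c["mtx"][:2,2]+c["mtx"][0,0]*t*q[:2]/r
m=np.array([.4284,-.1465,.0795]);q,X,Y,Z=ori(-.252,0)
for s in (.05,0.02,0,-.05): print(s,pf(c,m+s*Y))
print(pf(c,bot.get_position()),pf(c,bot.get_position()+[0,0,.019]), c["pose"][:3,3], R.from_quat(bot.get_eef_rot()).as_matrix())
for n in ("d_wrist","d0"):
    im=cv2.imread(f"pics/{n}.png"); cv2.imwrite(f"pics/{n}_z.png",cv2.resize(im[140:380,180:400],None,fx=2.5,fy=2.5,interpolation=cv2.INTER_CUBIC))
E
```

```text
0.05 [281.0729 170.0398]
0.02 [281.0289 228.2163]
0 [280.987  263.0691]
-0.05 [280.8631 334.7913]
[280.8838 250.1318] [281.0115 265.7848] [ 0.448  -0.0676  0.2329] [[ 0.2494  0.9684 -0.    ]
 [ 0.9684 -0.2494 -0.    ]
 [-0.     -0.     -1.    ]]
```

View pics/d_wrist_z.png

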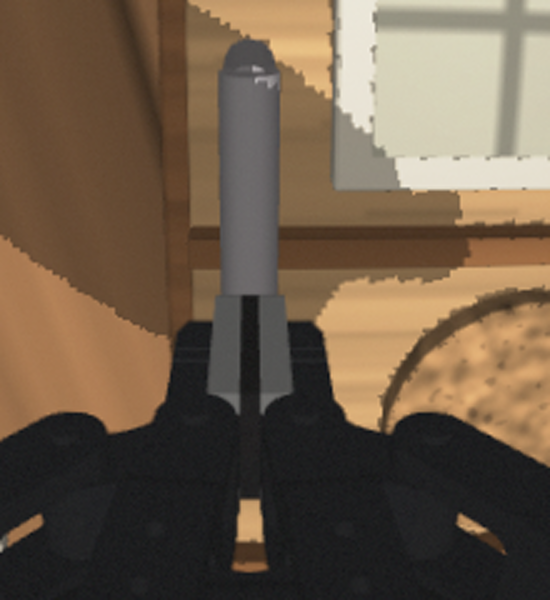

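View pics/d0_z.png

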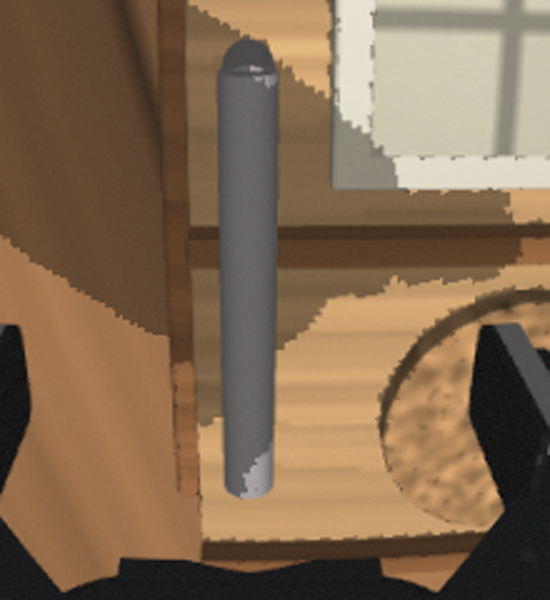

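```bash
python3 - <<'E'
from rig import bot
from h import *
S=bot.calibration("side")
m=np.array([.4284,-.1465,.0795]);q,X,Y,Z=ori(-.252,0)
im=cv2.imread("pics/d_side.png")[200:320,240:360]; k=5
im=cv2.resize(im,None,fx=k,fy=k,interpolation=cv2.INTER_CUBIC)
p=bot.get_position()
for P,c in ((m,(0,255,0)),(m+.05*Y,(0,255,0)),(m-.05*Y,(0,255,0)),(p,(0,0,255)),(p+[0,0,.019],(255,0,0))):
    u=(proj(S,P)-[240,200])*k; cv2.circle(im,tuple(int(v) for v in u),4,c,-1)
cv2.imwrite("pics/d_side_z.png",im)
E
```

```text
(no output)
```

View pics/d_side_z.png

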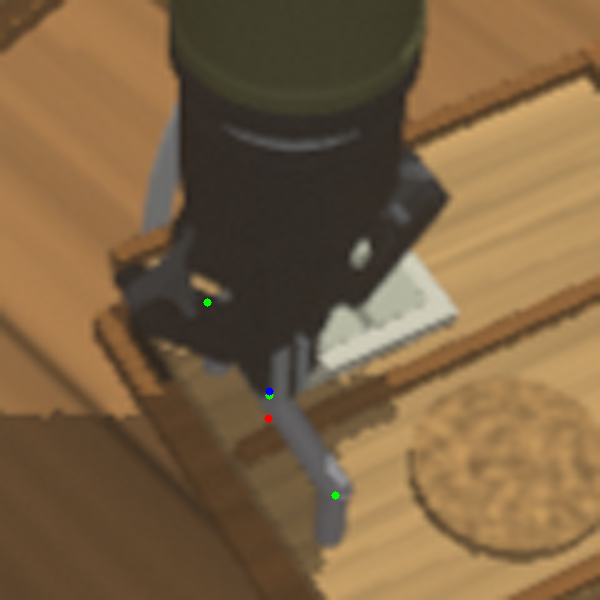

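```bash
python3 - <<'E'
from rig import bot
from h import *
c=bot.calibration("wrist");T=bot.calibration("top");S=bot.calibration("side")
def pf(c,p):
    q=(np.linalg.inv(c["pose"])@np.append(p,1))[:3]; r=np.hypot(q[0],q[1]); t=np.arctan2(r,q[2]); return c["mtx"][:2,2]+c["mtx"][0,0]*t*q[:2]/r
q,X,Y,Z=ori(-.252,0);p=bot.get_position()
for dz in (0,.01,.02,.03,.04): print(dz,pf(c,p+.011*Y+dz*Z),proj(S,p-.011*Y+dz*Z))
print(R.from_matrix(R.from_quat(bot.get_eef_rot()).as_matrix().T@c["pose"][:3,:3]).as_euler("xyz"), R.from_quat(bot.get_eef_rot()).as_matrix().T@(c["pose"][:3,3]-p),bot.get_joint_pos())
E
```

```text
0 [280.9015 232.5431] [296.4366 287.9989]
0.01 [280.9697 239.7043] [296.6243 285.1281]
0.02 [281.045  247.6589] [296.8152 282.2083]
0.03 [281.1284 256.5353] [297.0094 279.2383]
0.04 [281.2213 266.4875] [297.2069 276.2168]
[-0.3231 -0.0003  1.5714] [ 0.0814 -0.0007 -0.1694] [-0.1921  0.5227  0.689   2.1325 -0.5411  0.6638  0.6179]
```

The fingers shut on nothing (width 0). Both the side and wrist pictures put the fingertips about 30 mm behind the reported TCP, above the bar. I'll test that by lowering the shut fingers gently onto the bar.

```bash
python3 - <<'E'
from rig import bot
from h import *
p=bot.get_position();f0=bot.get_force()
print(bot.move_straight(p+[0,0,-.014],max_speed=.02,contact_N=4))
print(bot.get_clock(),bot.get_position(),bot.get_force()-f0)
cv2.imwrite("pics/e_wrist.png",bot.grab_frame("wrist"))
E
```

```text
True
7.2667 [ 0.4285 -0.1465  0.0579] [-0.6173  0.4412  7.0641]
```

View pics/e_wrist.png

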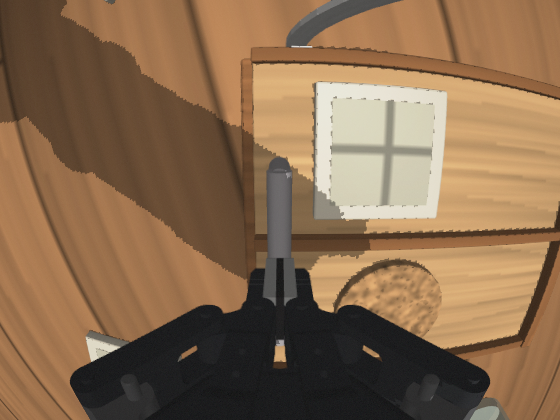

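Contact came at TCP z 0.058 and the bar's top is at about 0.0855. So the fingertip is really about 27.5 mm behind the reported TCP along the tool axis. I'll include that offset and regrasp.

```bash
python3 - <<'E'
from rig import bot
from h import *
m=np.array([.4284,-.1465,.0795]);q,X,Y,Z=ori(-.252,0)
p=bot.get_position()
bot.move_straight(p+[0,0,.025],max_speed=.1)
bot.gripper_open()
f0=bot.get_force()
print(bot.move_straight(m+[0,0,-.0445],max_speed=.06,frame=q,contact_N=6))
print(bot.get_clock(),bot.get_position(),bot.get_force()-f0)
bot.gripper_close(40); bot.dwell(.1)
print(bot.get_clock(),bot.get_width(),bot.get_position(),bot.get_force()-f0,bot.get_moment())
for n in ("wrist","side","top"): cv2.imwrite(f"pics/f_{n}.png",bot.grab_frame(n))
E
```

```text
False
9.45 [ 0.4285 -0.1467  0.0352] [-0.1382  0.3588  0.5752]
10.225 0.12402973457112243 [ 0.4284 -0.1464  0.0351] [-0.5749  1.313   4.147 ] [0.1681 0.2317 0.0576]
```

View pics/f_wrist.png

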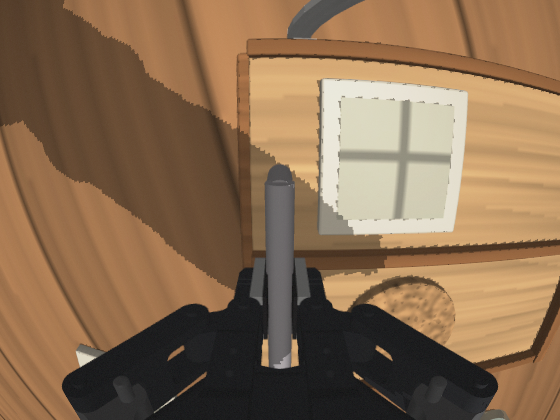

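View pics/f_side.png

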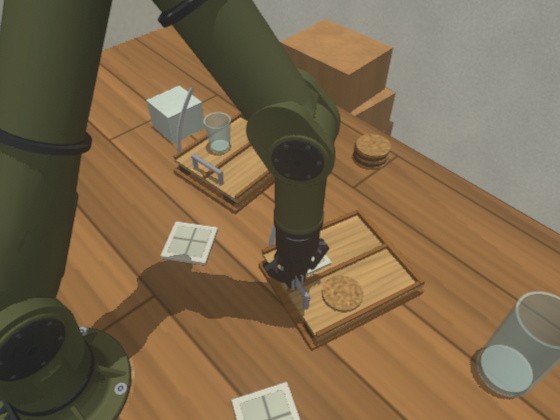

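Gripped: width 0.124, about the 12 mm bar, and the wrist view shows the rail between the pads. Next I'll raise along the hinge arc with the tool tilting along, tracking the tile in the wrist picture.

```bash
cat >> h.py <<'E'
M0=np.array([.4284,-.1465,.0795]);YAW=-.252
def arc(th,d=.0445):
    _,X0,_,Z0=ori(YAW,0); q,X,Y,Z=ori(YAW,th)
    return M0+.235*X0-.047*Z0-.235*X+(.047-d)*Z, q
def tile(im):
    w=(im.min(2)>150).astype(np.uint8); w[:, :300]=0; w[300:]=0
    n,l,st,ce=cv2.connectedComponentsWithStats(cv2.morphologyEx(w,cv2.MORPH_CLOSE,np.ones((9,9))))
    i=1+np.argmax(st[1:,4]); return st[i],ce[i]
E
python3 - <<'E'
from h import *
print(tile(cv2.imread("pics/f_wrist.png")))
from rig import bot
print(arc(0),bot.get_position())
q=bot.get_joint_pos()
for th in (.1,.2,.3,.4,.5,.6): 
    p,o=arc(th); print(th,bot.inverse_kinematics(p,o))
E
```

```text
(array([  320,    79,   148,   156, 19681], dtype=int32), array([392.1812, 154.5448]))
(array([ 0.4284, -0.1465,  0.035 ]), array([ 0.7904,  0.6126,  0.    , -0.    ])) [ 0.4284 -0.1464  0.0351]
0.1 [-0.1895  0.5911  0.71    2.0421 -0.502   0.7993  0.581 ]
0.2 [-0.201   0.6273  0.7533  1.9187 -0.4414  0.9936  0.5288]
0.3 [-0.1934  0.6722  0.7761  1.7913 -0.4017  1.1791  0.4971]
0.4 [-0.1715  0.7233  0.7828  1.6597 -0.3725  1.3569  0.4752]
0.5 [-0.1389  0.7789  0.7763  1.523  -0.3485  1.5288  0.4571]
0.6 [-0.1006  0.8402  0.7643  1.3802 -0.33    1.6977  0.4435]
```

```bash
python3 - <<'E'
from h import *
from rig import bot
f0=bot.get_force()
for th in np.arange(.03,.181,.03):
    p,o=arc(th); bot.move_straight(p,max_speed=.03,frame=o)
    f=bot.get_force()-f0; im=bot.grab_frame("wrist"); s,c=tile(im)
    print(round(th,3),bot.get_clock(),f,bot.get_position()-p,s[:4],c,bot.get_width())
    if np.linalg.norm(f)>60 or s[0]>325: print("stop");break
cv2.imwrite("pics/g_wrist.png",im);cv2.imwrite("pics/g_side.png",bot.grab_frame("side"))
E
```

```text
0.03 10.8083 [ 2.2671 -0.0958 -5.2052] [-0.0001  0.0001 -0.0002] [321  79 147 155] [394.7154 151.4509] 0.12207404546539206
0.06 11.2417 [ 1.5854 -0.6886 -6.4787] [-0.  0. -0.] [321  79 147 155] [397.5038 147.7343] 0.12101288110292016
0.09 11.675 [ 0.7553 -0.0117 -5.4586] [0.     0.     0.0001] [321  79 147 154] [400.537 142.687] 0.12199759318805026
0.12 12.1083 [ 0.9591 -0.198  -6.1473] [0.     0.     0.0001] [321  79 147 154] [402.5713 137.3018] 0.12431652623654896
0.15 12.5417 [ 1.3351  0.3904 -5.9689] [0.     0.     0.0001] [322  79 146 151] [403.6766 130.3835] 0.11540603537699007
0.18 12.975 [ 1.5733  1.0562 -6.9888] [0.0001 0.     0.0001] [322  79 146 128] [404.9838 123.613 ] 0.12376476375279272
```

View pics/g_wrist.png

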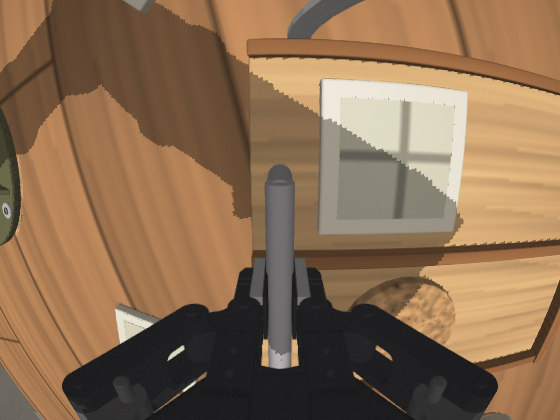

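View pics/g_side.png

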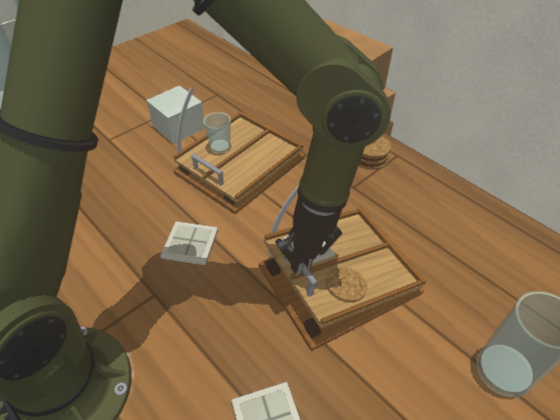

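The board rises cleanly, and the tile stays fixed in the gripper's view with its edges at u 320 and 467. The shadow calls for a saturation mask, then finer steps.

```bash
cat >> h.py <<'E'
def tile2(im):
    hsv=cv2.cvtColor(im,cv2.COLOR_BGR2HSV); w=((hsv[...,1]<70)&(hsv[...,2]>85)).astype(np.uint8); w[:, :305]=0; w[245:]=0; w[:68]=0
    n,l,st,ce=cv2.connectedComponentsWithStats(w)
    if n<2: return np.zeros(5),None
    i=1+np.argmax(st[1:,4]); return st[i],ce[i]
E
python3 - <<'E'
from h import *
for n in "fg": print(tile2(cv2.imread(f"pics/{n}_wrist.png")))
E
```

```text
(array([  317,    78,   151,   157, 21667], dtype=int32), array([389.1184, 156.8556]))
(array([  317,    78,   151,   157, 21665], dtype=int32), array([389.1208, 156.8396]))
```

```bash
python3 - <<'E'
from h import *
from rig import bot
th=.18; hit=False
while th<.46 and not hit:
    th+=.01; p,o=arc(th); bot.move_straight(p,max_speed=.015,frame=o); bot.dwell(.1)
    s,c=tile2(bot.grab_frame("wrist")); print(round(th,3),round(bot.get_clock(),2),s,c)
    hit = c is None or abs(c[0]-389.1)>2 or s[0]>319
for k in range(4):
    bot.dwell(.2); im=bot.grab_frame("wrist"); s,c=tile2(im); print(round(bot.get_clock(),2),s,c)
cv2.imwrite("pics/h_wrist.png",im);cv2.imwrite("pics/h_side.png",bot.grab_frame("side")); print(bot.get_force())
open("th","w").write(str(th))
E
```

```text
0.19 13.48 [  317    78   151   157 21674] [389.2161 156.8407]
0.2 13.94 [  317    78   151   157 21670] [389.154  156.8181]
0.21 14.4 [  317    78   151   157 21664] [389.1395 156.8348]
0.22 14.86 [  317    78   151   157 21672] [389.1395 156.8233]
0.23 15.32 [  317    78   151   157 21667] [389.1576 156.8045]
0.24 15.78 [  317    78   151   157 21664] [389.1406 156.8052]
0.25 16.23 [  317    78   151   157 21665] [389.1461 156.8262]
0.26 16.69 [  317    78   151   157 21670] [389.1516 156.8262]
0.27 17.15 [  318    78   150   157 21651] [389.3125 156.8122]
0.28 17.61 [  322    78   150   157 21437] [393.5308 156.9073]
17.86 [  327    78   150   157 21107] [398.5603 156.9387]
18.11 [  334    78   148   156 20735] [404.5836 157.1057]
18.36 [  341    78   147   156 20324] [411.459  157.3118]
18.61 [  350    79   145   155 19793] [419.3274 157.5889]
[-0.6541  3.5316 -2.7649]
```

View pics/h_wrist.png

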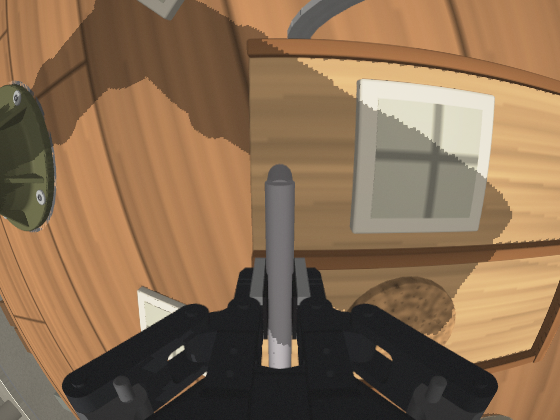

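View pics/h_side.png

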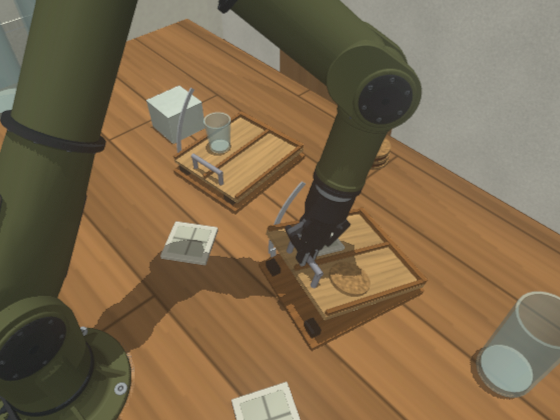

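At 0.28 the tile slides and accelerates, while the cork stays put. I'll hold here.

```bash
python3 - <<'E'
from h import *
from rig import bot
for k in range(6):
    bot.dwell(.35); im=bot.grab_frame("wrist"); s,c=tile2(im); print(round(bot.get_clock(),2),s,c)
cv2.imwrite("pics/i_wrist.png",im);cv2.imwrite("pics/i_top.png",bot.grab_frame("top"))
E
```

```text
19.06 [  367    80   141   153 18665] [435.2413 158.2435]
19.46 [  386    81   136   151 17456] [451.5168 159.1275]
19.86 [  406    83   130   148 16065] [469.1022 160.2512]
20.26 [  427    86   124   144 14522] [487.7214 161.6175]
20.66 [  450    90   110   140 12790] [505.9962 164.1638]
21.06 [ 472   94   88  136 9930] [519.9734 167.3655]
```

View pics/i_wrist.png

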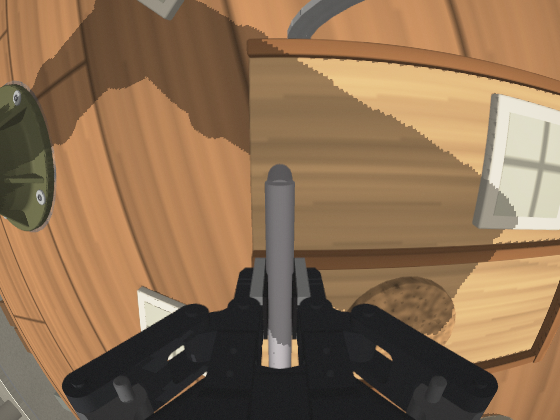

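View pics/i_top.png

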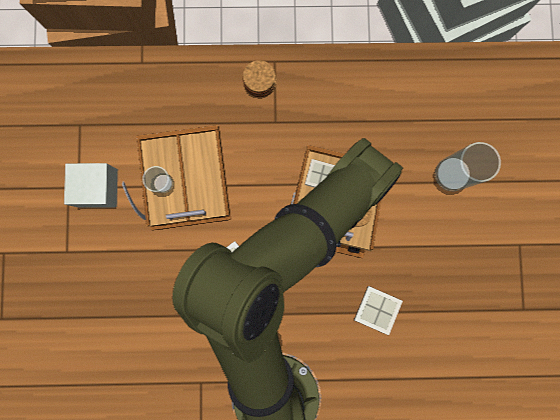

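The tile is nearly at the lip, at about (320,172) in the top view, and still moving slowly. I'll wait a little longer.

```bash
python3 - <<'E'
from h import *
from rig import bot
for k in range(4):
    bot.dwell(.4); im=bot.grab_frame("wrist"); s,c=tile2(im); print(round(bot.get_clock(),2),s,c)
t=bot.grab_frame("top");cv2.imwrite("pics/j_wrist.png",im);cv2.imwrite("pics/j_top.png",cv2.resize(t[120:270,270:410],None,fx=4,fy=4,interpolation=cv2.INTER_CUBIC))
print(bot.get_force())
E
```

```text
21.56 [ 501  100   59  130 6019] [534.8541 170.5069]
22.01 [ 505  102   55  128 5446] [536.9756 171.6151]
22.46 [ 505  102   55  128 5446] [536.9846 171.5931]
22.91 [ 505  102   55  128 5444] [536.9803 171.5948]
[1.0209 4.621  1.9879]
```

View pics/j_top.png

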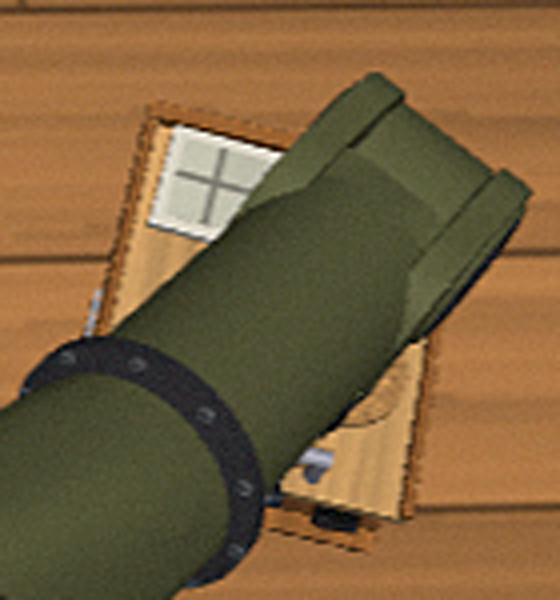

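The tile has come to rest against the lip: its position is constant over three frames. Now I'll release and retreat along the tool axis.

```bash
python3 - <<'E'
from h import *
from rig import bot
th=float(open("th").read()); q,X,Y,Z=ori(YAW,th)
bot.gripper_open(); bot.dwell(.1); p=bot.get_position(); f0=bot.get_force(); print(bot.get_clock(),bot.get_width(),p)
for d in (.10,.08,.06):
    try: print(d,bot.move_straight(p+d*Z,max_speed=.08,contact_N=10)); break
    except bot.PlanningError as e: print(d,e)
print(bot.get_clock(),bot.get_position(),bot.get_force()-f0)
cv2.imwrite("pics/k_wrist.png",bot.grab_frame("wrist"));cv2.imwrite("pics/k_side.png",bot.grab_frame("side"))
E
```

```text
23.775 0.9989723436218823 [ 0.4379 -0.149   0.0998]
0.1 False
25.175 [ 0.4644 -0.1557  0.1956] [-0.3276  0.4619  0.7059]
```

View pics/k_wrist.png

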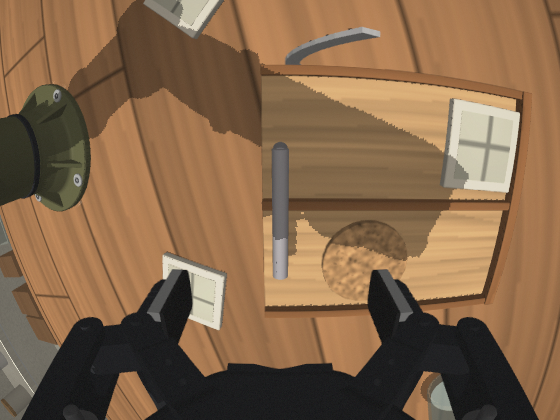

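View pics/k_side.png

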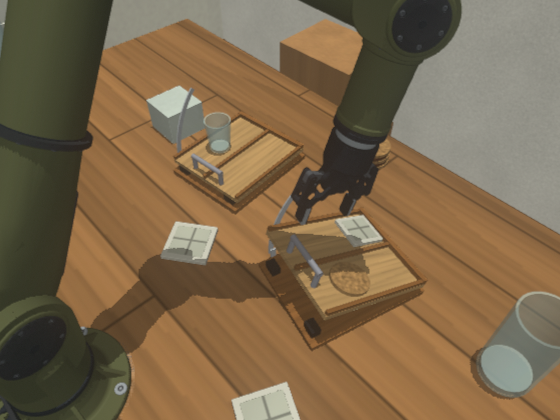

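The board stands at the tilt with the tile at the lip and the cork in its place. One numeric check, then hand in.

```bash
python3 - <<'E'
from h import *
from rig import bot
th=.28; S=bot.calibration("side"); W=bot.calibration("wrist"); q,X,Y,Z=ori(YAW,th); tcp,_=arc(th); rail=tcp+.0445*Z
def onplane(r,h): 
    o,d=r; P=rail+Z*h; return o+d*((P-o)@Z)/(d@Z)
w=lambda u:ray(W,u,True)
for n,r,h in (("rail L",w((280.5,146)),0),("rail R",w((280.5,277)),0),("sq wrist",w((486,146)),-.026),("rd wrist",w((365,262)),-.026),("sq side",ray(S,(358.5,229.5)),-.026),("rd side",ray(S,(351,278)),-.026)):
    v=onplane(r,h)-rail; print(n,v@X,v@Y)
print(tri([ray(S,(293.5,240)),w((280.5,146))])[0],rail+.05*Y)
a=bot.grab_frame("side");bot.dwell(.6);b=bot.grab_frame("side"); print("diff",cv2.absdiff(a,b).max(),bot.get_clock())
bot.hand_in()
E
```

```text
rail L -0.00023226598372925897 0.052687628998323896
rail R -0.0002184364716296393 -0.05005590910253626
sq wrist 0.18229371231818686 0.05708221634833987
rd wrist 0.07483095160760493 -0.051417174849120964
sq side 0.18082934584595303 0.0526311141329354
rd side 0.07845502201055184 -0.057502499928222
[ 0.4618 -0.104   0.1335] [ 0.4623 -0.1036  0.1426]
diff 41 25.975
the job is handed in; nothing more can be done
```

The board with the coasters now stands at about 0.28 rad, and the job was handed in at about 26 s. I gripped its rail and raised it along the hinge arc, in 0.01 rad steps from 0.18. The tile began to slide at 0.27 to 0.28, so I held there until it came to rest at the lip, then opened the gripper and backed clear.

**Last checks:**
- **Square coaster:** 181–182 mm ahead of the rail, against the 178–184 mm expected at the lip.
- **Round coaster:** 75–78 mm ahead of the rail, against about 77 mm at the start, so it stayed in place.
- **Rail and other board:** in the wrist view the rail stayed within 1 mm of the 0.28 rad pose along the board. In the pictures the other board still lies flat with its glass.

**What failed or disagreed:**
- **First grasp:** it closed on nothing, because the fingertips turned out to be about 27.5 mm short of the reported TCP. A light touch of about 7 N on top of the rail confirmed this, and I regrasped with the offset included.
- **Rail height at the end:** a rough two-view measurement of the rail's left end came out 9 mm lower than the model (0.134 against 0.143 m). I put this down to imprecise pixel picking but did not resolve it.
- **Stillness check:** two side pictures 0.6 s apart differed by up to 41 grey levels at some pixel. I handed in without finding out where or why, so that check does not prove nothing was moving.

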